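# Get the back vial out to the balance

### The arm

A 7-joint arm with a two-finger parallel gripper is mounted at the origin on a cart in front of the work surface, level with it; the furniture and walls round the work are solid. World frame = base frame: x ahead of the robot, y to its left, z up, the work surface at z = 0. Lengths are in m, angles in rad, forces in N, time in s.
With the tool pointing down it reaches from about 0.4 to 0.85 m from the base axis. Payload 4.5 kg.
Tool frame: the origin (TCP) lies on the centre line of the jaws, within the pads' length; the fingertips stand 22 mm ahead of it and the grasp point (between the pads) lies 3 mm ahead of it; x points along the fingers, z is the direction in which the jaws open and shut, and the axes are right-handed (so a half turn about x gives the same grasp; the last joint's range is limited). The gripper opens to 88 mm and grips with 3 to 60 N. Pads are 18 mm wide; open, the fingers measure 123 mm over their backs; the gripper's body (75 mm by 187 mm) begins 45 mm behind the grasp point.
Start: joints at [1.249, 0.689, -0.195, 1.565, 0.157, 0.902, -0.215], TCP at [0.218, -0.586, 0.261] pointing down, gripper open.
Joint ranges: [-3.01, 3.01], [-0.46, 2.08], [-1.47, 1.51], [0.13, 2.56], [-1, 4.14], [0.04, 2.09], [-2.66, 2.66]. Speed limits (rad/s): [2.57, 2.57, 3.14, 3.14, 3.14, 3.14, 3.14].

### API

Orientations are given as a unit quaternion [x, y, z, w].
In Python, from workcell import state, get_image, camera_params, job_done gives the robot as it stands. The module is installed in compiled form; this text tells all that it offers.
- The arm moves only by the shell command python3 -m jog 'ROWS' [OPENING] [FORCE]. ROWS is JSON, a list of rows, each a list of 2 entries, a list of its own where there are three numbers: the shift along the world's x, y, z each as a share of 0.08 m, from -1 to 1, then the turn about the world's z as a share of 90 degrees, from -1 to 1. In form: [[[x, y, z], turn], ...]. A call has 1 to 20 rows; each row is the pose to reach, as a shift and turn from the pose commanded when the call began; what a row does not reach only later rows make up. A row lasts 1/8 s, in which the tool goes at most 62.5 mm and 10.7 degrees, less where a joint would pass 70% of its speed; a pose out of reach is approached as far as the arm can. A call with a number of a shift or a turn outside -1 to 1 is refused whole. A call with a gripper value outside its range is refused whole. OPENING is the closure, from 0 (fully open) to 1 (shut), set as the call begins (- or left out, the last holds). The fingers move at their own pace and stop on an object; FORCE is the grip in N (left out, the last holds). Time passes only in rows, so rows that repeat a pose let the fingers close. It gives the time, the measured TCP pose, the force and the opening at its end, in the units of the state.
- state(): the state, without advancing time (a new reading comes with each control period).
- get_image(name): name is "scene" or "side" or "wrist"; returns the picture (400x640x3 uint8, blue, green, red); there is no depth.
- camera_params(name): a dict with "fx", "fy", "cx", "cy" (pixels), "view" (4x4, takes a point from world to camera coordinates). Camera axes: x right, y down, z forward; pixel columns grow to the right and rows downward; lengths in m; the calibration is good to about 2 mm. A picture is of the moment at which its call begins: read the wrist's pose just before it. camera_params takes no time and is no camera call; for the wrist camera it gives the pose at the moment of the call.
- job_done(): hands the job in, once; it reports no verdict.
The state is a dict: "time_s": time; "q": joint angles; "dq": joint speeds; "joint_efforts": joint torques, N m; "tool_pos": TCP position; "tool_rot": TCP orientation; "ft_force": force on the tool from outside, world axes, zero at the start; "moment": the same for the moment, N m; "grip_width": opening from 0.0 (shut) to 1.0 (fully open).
Only numpy, scipy, OpenCV 4.12 (cv2) and the standard library are available. Lean on these libraries where they do the work, as an engineer would, in place of code of your own. Each camera call takes 0.05 s, during which the arm holds its last target. There are 200 camera calls.

### The job

The green-capped vial at the back of the grey storage tray is hemmed in by an amber dropper bottle, a black-capped vial and a white-capped vial: first clear all three onto the blue side stand, then stand the green-capped vial on the middle of the small white balance's round steel pan, and then put each of the three back on the very circle of the storage tray where it stood at the start. Keep everything upright, and leave the timer and the tape roll where they are.

Things in the scene. Friction and masses are not known exactly. Their poses are not given: they have to be found in the camera images.
- green_vial: Loose glass sample vial with a GREEN screw cap, upright, 25 mm diameter, 50 mm high, 18 g; origin at the centre of its underside, z up. The cap is the top 10 mm, 24 mm diameter; grip it across the cap and upper body. It stands on the storage tray's back circle (green outline). It is the thing to fetch.
- dropper_bottle: Loose amber dropper bottle with a black top, upright, 33 mm diameter up to 73 mm, 106 mm high in all, 70 g; origin at the centre of its underside, z up. Grip it from above by the black top, 22 mm across, about 85 mm above its underside. It is 56 mm taller than the vials: a gripper's body lowered onto a vial beside it can strike it, so best out first and back last.
- black_vial: Loose glass sample vial with a BLACK screw cap, same sizes as the green-capped vial (25 mm diameter, 50 mm high, 18 g); origin at the centre of its underside, z up.
- white_vial: Loose glass sample vial with a WHITE screw cap, same sizes as the green-capped vial (25 mm diameter, 50 mm high, 18 g); origin at the centre of its underside, z up.
- storage_tray: Fixed grey tray 160 x 160 mm, floor 6 mm and rim 9.5 mm above the worktop; origin at the centre of its underside; x points to the back. 40 mm circles on the floor, at tray x, y in mm: front (-25, 0), left (8, 48), right (8, -48), outlined black, and back (25, 0), outlined green. The green-capped vial starts on the back one, the other three on the black ones in changing order.
- side_stand: Fixed low blue bench stand, 84 mm (its x) by 220 mm (its y); its flat deck is 34 mm above the worktop, with a rim 4 mm high and 4 mm thick round it; origin on the worktop below the middle of the deck. The things cleared away may stand anywhere on the deck; 70 mm from centre to centre along its y leaves room for fingers.
- balance: Fixed compact white balance, 78 mm (its x) by 128 mm (its y), case 34 mm high, with a round steel pan of 64 mm diameter, top 42 mm above the worktop; the pan does not give. The origin is on the worktop right below the middle of the pan; the case reaches 40 mm from it to -y and 88 mm to +y, where the display and keys are.
- lab_timer: Loose black bench timer lying flat on the worktop at the right of the sink, 64 x 60 x 18 mm; origin at the centre of its underside. A bystander, to be left alone.
- tape_roll: Loose roll of white tape lying flat on the worktop at the left of the sink, 52 mm diameter, 19 mm high; origin at the centre of its underside. A bystander, to be left alone.

How it is judged:
By the outcome, as a careful person would: the job done as asked, in the order asked, and still so for the second after the job is handed in, with the robot touching nothing.
It also fails if it takes over 136 s, if anything falls off the work surface, if the arm or the gripper's body presses on something with over 40 N, if the wrist force passes 120 N, or if a joint passes its speed limit or range.

## Working session

There is one attempt and no reset: what is moved stays moved. The work goes in short steps, Python scripts to look and compute and a shell command to move; the robot and the scene stay as the last step left them, time stands still between calls to the robot, and variables do not carry over. Pictures are saved under pics/ and viewed, about 12 in all and at most 16, crops included, and the job is handed in when it is done.

```bash
mkdir -p pics
python3 - <<'E'
from workcell import *
import cv2
print(state())
for n in("scene","side"):
    cv2.imwrite(f"pics/{n}0.png",get_image(n)); p=camera_params(n); print(n,p)
E
```

```text
{'time_s': 0.0, 'q': array([ 1.2488168 ,  0.68999428, -0.19452252,  1.56634861,  0.15730263,
        0.90250245, -0.21512723]), 'dq': array([ 4.62263740e-04, -1.04840861e-03,  2.26149473e-05, -2.94729738e-04,
       -1.44803622e-03, -4.59976541e-04,  1.05580827e-03]), 'joint_efforts': array([-8.22231850e-04, -5.27561045e+01, -1.26740813e+00, -1.53432012e+01,
       -5.26379887e-02,  6.36747645e-03,  1.74990823e-04]), 'tool_pos': array([ 0.21745153, -0.58531355,  0.25990258]), 'tool_rot': array([ 0.40395005,  0.58116434, -0.40327757,  0.58003411]), 'ft_force': array([-0.64366643,  0.47423652,  0.23331843]), 'moment': array([ 0.00066707, -0.00580199,  0.04297472]), 'grip_width': 0.9957870423427118}
scene {'fx': 377.86432532070404, 'fy': 377.86432532070404, 'cx': 325.488884203159, 'cy': 204.93111808543725, 'view': array([[ 0.59943472, -0.80034254, -0.01139437, -0.35778614],
       [-0.53107065, -0.38702605, -0.75377371,  0.31871159],
       [ 0.59886724,  0.45788935, -0.65703529,  0.64755637],
       [ 0.        ,  0.        ,  0.        ,  1.        ]])}
side {'fx': 381.10140604971633, 'fy': 381.10140604971633, 'cx': 322.00903405698324, 'cy': 198.55691229483813, 'view': array([[-0.44685406, -0.8943611 ,  0.02096846,  0.23145586],
       [-0.43932753,  0.19896503, -0.87601612,  0.30264438],
       [ 0.77930275, -0.40066338, -0.48182578,  0.63700466],
       [ 0.        ,  0.        ,  0.        ,  1.        ]])}
```

View pics/scene0.png

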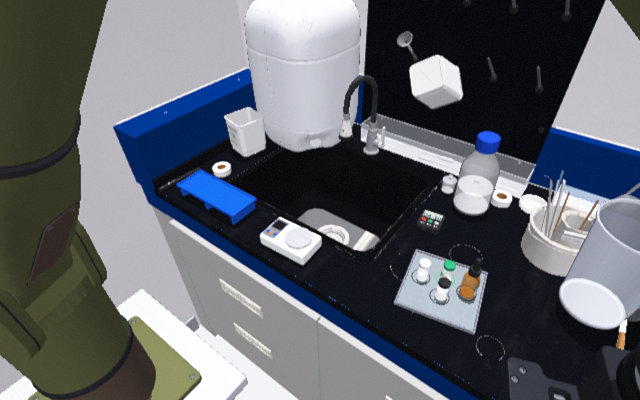

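View pics/side0.png

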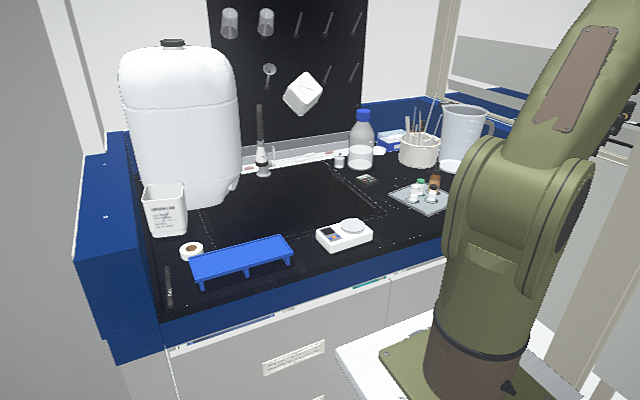

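The scene view shows the tray near (442,290) with white, green, black and amber items on it, the balance at (290,240) with its pan at (300,240), and the blue stand at (215,195). The tape roll is at (222,169) and the timer at (431,219).

```bash
cat > h.py <<'E'
import numpy as np, cv2
from workcell import *
def ray(n,px,z,P=None):
    p=P or camera_params(n); V=p["view"]; R=V[:3,:3]; c=-R.T@V[:3,3]
    d=R.T@np.array([(px[0]-p["cx"])/p["fx"],(px[1]-p["cy"])/p["fy"],1.])
    return c+d*(z-c[2])/d[2]
def proj(n,X,P=None):
    p=P or camera_params(n); v=p["view"]@np.append(X,1.)
    return np.array([p["cx"]+p["fx"]*v[0]/v[2],p["cy"]+p["fy"]*v[1]/v[2]])
def blobs(m,amin=8):
    n,l,s,c=cv2.connectedComponentsWithStats(m.astype(np.uint8))
    return [(s[i,4],s[i,:4].tolist(),c[i].round(1).tolist()) for i in range(1,n) if s[i,4]>=amin],l
def hsv(im): return cv2.cvtColor(im,cv2.COLOR_BGR2HSV).astype(int)
E
python3 - <<'E'
from h import *
a=cv2.imread("pics/scene0.png")
c1=cv2.resize(a[238:338,385:495],None,fx=5,fy=5,interpolation=cv2.INTER_CUBIC)
c2=cv2.resize(a[160:270,170:330],None,fx=5,fy=5,interpolation=cv2.INTER_CUBIC)
cv2.imwrite("pics/c1.png",c1);cv2.imwrite("pics/c2.png",c2)
h=hsv(a)
blue=(abs(h[...,0]-109)<12)&(h[...,1]>170)&(h[...,2]>170)
b,l=blobs(blue,200);print(b)
tray=(h[...,1]<60)&(h[...,2]>120)
b,l=blobs(tray,100)
for x in b: 
  if 230<x[2][0]<500 and x[2][1]>200:print(x)
E
```

```text
[(np.int32(225), [478, 131, 23, 14], [488.9, 137.1]), (np.int32(1746), [177, 169, 79, 48], [216.3, 192.2])]
(np.int32(1527), [298, 209, 81, 42], [339.3, 229.5])
(np.int32(120), [423, 210, 20, 11], [432.5, 215.0])
(np.int32(1645), [260, 217, 62, 48], [291.9, 241.0])
(np.int32(4046), [394, 249, 94, 85], [439.2, 291.6])
```

View pics/c1.png

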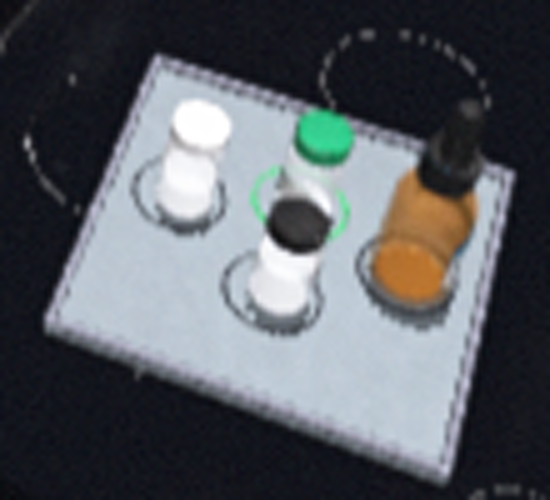

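View pics/c2.png

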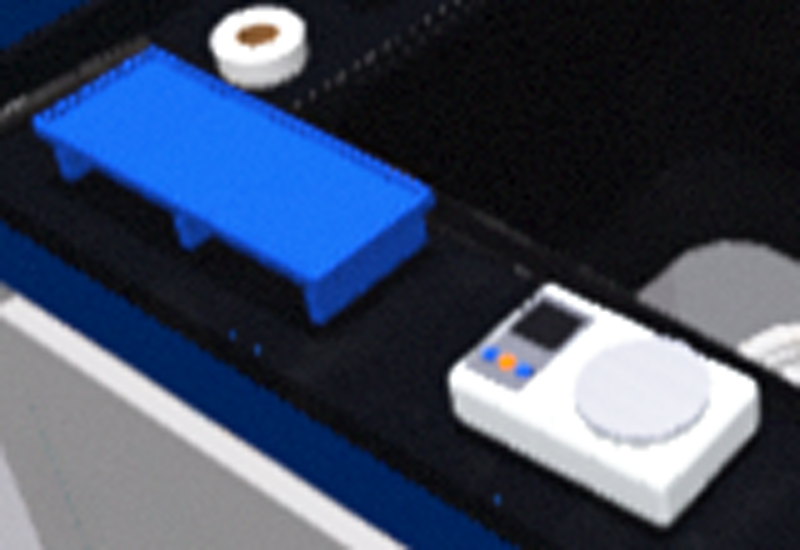

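Close-up: white vial on the left circle (base about (186,205)), black on the front (275,300), dropper on the right (408,275), and green on the back. The stand's rim corners and the pan ellipse, centred near (642,390), are clear.

Run:
```python
from h import *
f=lambda u,v,x0,y0:((u+.5)/5-.5+x0,(v+.5)/5-.5+y0)
def rect(pts,z,o):
    X=np.array([ray("scene",f(u,v,*o),z)[:2] for u,v in pts]); c=X.mean(0)
    print("corners",X.round(4).tolist(),"c",c.round(4),"sides",np.linalg.norm(X-np.roll(X,-1,0),axis=1).round(4)); return X,c
# order: backleft, backright, frontright, frontleft
X,c=rect([(155,57),(515,173),(447,480),(45,325)],.0095,(385,238))
d=(X[0]+X[1]-X[2]-X[3]); e=(X[0]+X[3]-X[1]-X[2]); a=np.arctan2(d[1],d[0]); a2=np.arctan2(-e[0],e[1]);print("yaw",np.degrees([a,a2]))
a=(a+a2)/2;R=np.array([[np.cos(a),-np.sin(a)],[np.sin(a),np.cos(a)]])
for n,p in dict(front=(-.025,0),left=(.008,.048),right=(.008,-.048),back=(.025,0)).items(): print(n,(c+R@p).round(4))
for n,p,z in [("white",(201,125),.056),("green",(325,134),.056),("black",(299,224),.056),("droptip",(470,108),.112)]: print(n,ray("scene",f(*p,385,238),z).round(4))
X,c=rect([(152,45),(432,190),(318,282),(36,124)],.038,(170,160))
d=(X[0]+X[1]-X[2]-X[3]); e=(X[0]+X[3]-X[1]-X[2]);print("yaw",np.degrees([np.arctan2(d[1],d[0]),np.arctan2(-e[0],e[1])]))
print("pan",ray("scene",f(642,390,170,160),.042))
X,c=rect([(553,284),(757,375),(665,525),(452,378)],.034,(170,160))
q=state()["tool_rot"]
from scipy.spatial.transform import Rotation as Ro
print(Ro.from_quat(q).as_matrix().round(3))
```

```text
corners [[0.5889, -0.266], [0.6197, -0.4221], [0.4602, -0.4513], [0.431, -0.2964]] c [ 0.5249 -0.359 ] sides [0.1592 0.1622 0.1576 0.1609]
yaw [10.63095038 10.90923684]
front [ 0.5004 -0.3636]
left [ 0.5238 -0.3103]
right [ 0.5418 -0.4046]
back [ 0.5495 -0.3543]
white [ 0.5236 -0.3122  0.056 ]
green [ 0.5493 -0.3553  0.056 ]
black [ 0.5001 -0.3654  0.056 ]
droptip [ 0.5424 -0.4038  0.112 ]
corners [[0.48, 0.3575], [0.4819, 0.1371], [0.3988, 0.1325], [0.3955, 0.35]] c [0.439  0.2443] sides [0.2204 0.0832 0.2175 0.0849]
yaw [4.15804867 0.66909396]
pan [ 0.43343071 -0.04493598  0.042     ]
corners [[0.4685, 0.0419], [0.478, -0.0765], [0.3834, -0.0991], [0.3928, 0.0367]] c [ 0.4307 -0.0243] sides [0.1187 0.0973 0.1361 0.0758]
[[-0.001  0.937  0.348]
 [ 0.001  0.348 -0.937]
 [-1.    -0.    -0.002]]
```

```bash
python3 - <<'E'
from h import *
for n,p,z in [("bottle base",(473,212),0),("tape",(222,168),.019),("timer",(431,219),.018),("jug base",(590,305),0),("beaker base",(248,154),0),("tap base",(372,152),0)]: print(n,ray("scene",p,z).round(3))
E
python3 -m jog '[[[0.7,0.5,0],0],[[1,0.75,0],0],[[1,0.75,0],0]]' 0.45 15
python3 -m jog '[[[0.7,0.5,0],0],[[1,0.75,0],0],[[1,0.75,0],0]]'
```

```text
bottle base [ 0.802 -0.324  0.   ]
tape [0.535 0.332 0.019]
timer [ 0.694 -0.254  0.018]
jug base [ 0.668 -0.616  0.   ]
beaker base [0.651 0.347 0.   ]
tap base [0.89  0.035 0.   ]
time_s: 0.48
tool_pos: [0.3016, -0.5228, 0.2605]
tool_rot: [0.403, 0.582, -0.4, 0.582]
ft_force: [-0.3, 0.4, -0.3]
grip_width: 0.68
time_s: 0.85
tool_pos: [0.3803, -0.4636, 0.2605]
tool_rot: [0.403, 0.582, -0.401, 0.582]
ft_force: [-0.6, -0.7, 0.3]
grip_width: 0.55
```

```bash
python3 -m jog '[[[0.7,0.35,0],0],[[1,0.4,0],0],[[1,0.4,0],0]]' >/dev/null
python3 -m jog '[[[0.7,0.25,0],0],[[1,0.37,0],0],[[1,0.37,0],0],[[1,0.37,0],0]]'
python3 - <<'E'
from h import *
P=camera_params("wrist"); im=get_image("wrist"); cv2.imwrite("pics/w1.png",im)
for n,p in dict(white=(.5237,-.3112,.056),green=(.5494,-.3548,.056),black=(.5003,-.3645,.056),drop=(.542,-.4042,.112)).items(): print(n,proj("wrist",p,P).round(0))
import pickle; pickle.dump(P,open("w1.pkl","wb"))
E
```

```text
time_s: 1.72
tool_pos: [0.5344, -0.4071, 0.2605]
tool_rot: [0.404, 0.58, -0.406, 0.579]
ft_force: [-0.3, 0.2, -0.0]
grip_width: 0.553
white [218. 145.]
green [270. 136.]
black [265. 186.]
drop [317. 176.]
```

View pics/w1.png

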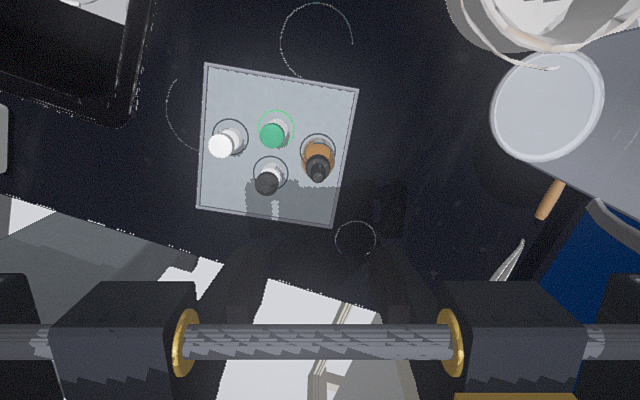

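The wrist view shows white at (218,146), green (271,134), black (266,183) and the dropper tip (317,172). All are within 4 px of the prediction; I'll average the two sources.

Run:
```python
from h import *; import pickle
P=pickle.load(open("w1.pkl","rb")); im=cv2.imread("pics/w1.png"); 
for n,p,z in [("c",(204.5,63),.0095),("c",(358.5,89),.0095),("c",(332,228),.0095),("c",(196.5,208.5),.0095),("white",(218,146),.056),("green",(271,135),.056),("black",(266,183),.056),("droptip",(317,170),.112)]:
    print(n,ray("wrist",p,z,P)[:2].round(4))
h=hsv(im); g=(abs(h[...,0]-75)<12)&(h[...,1]>100); print(blobs(g)[0])
print(state()["tool_pos"])
```

```text
c [ 0.5872 -0.2669]
c [ 0.6175 -0.4219]
c [ 0.4627 -0.4519]
c [ 0.4318 -0.2969]
white [ 0.523  -0.3111]
green [ 0.5502 -0.3551]
black [ 0.5037 -0.3648]
droptip [ 0.5466 -0.4024]
[(np.int32(9), [262, 111, 9, 6], [266.0, 113.0]), (np.int32(25), [280, 111, 15, 19], [289.0, 118.6]), (np.int32(457), [259, 124, 25, 24], [271.4, 135.4]), (np.int32(8), [291, 132, 3, 7], [292.1, 135.2])]
[ 0.53451507 -0.40697312  0.26063451]
```

```bash
python3 -m jog '[[[0.095,0.04,-0.5],0],[[0.095,0.04,-1],0],[[0.095,0.04,-1],0],[[0.095,0.04,-1],0]]'
python3 -m jog '[[[0,0,-0.2],0],[[0,0,-0.5],0],[[0,0,-0.8],0],[[0,0,-1],0],[[0,0,-1],0]]'
```

```text
time_s: 2.28
tool_pos: [0.545, -0.4027, 0.1824]
tool_rot: [0.404, 0.579, -0.404, 0.581]
ft_force: [0.4, 0.4, 0.2]
grip_width: 0.55
time_s: 2.9
tool_pos: [0.5448, -0.4007, 0.0997]
tool_rot: [0.404, 0.581, -0.404, 0.58]
ft_force: [0.2, 0.2, -0.2]
grip_width: 0.55
```

```bash
python3 -m jog '[[[-0.035,-0.05,-0.07],0],[[-0.035,-0.05,-0.07],0],[[-0.035,-0.05,-0.07],0]]'
python3 -m jog '[[[0,0,0],0],[[0,0,0],0],[[0,0,0],0],[[0,0,0],0],[[0,0,0],0]]' 1 15
```

```text
time_s: 3.28
tool_pos: [0.5428, -0.4054, 0.0957]
tool_rot: [0.404, 0.58, -0.404, 0.581]
ft_force: [-0.0, 0.3, -0.3]
grip_width: 0.55
time_s: 3.9
tool_pos: [0.5427, -0.405, 0.0953]
tool_rot: [0.404, 0.58, -0.404, 0.581]
ft_force: [-0.6, 0.3, 3.3]
grip_width: 0.363
```

```bash
python3 -m jog '[[[0,0,0],0],[[0,0,0],0],[[0,0,0],0]]' 0.45 15
python3 -m jog '[[[0,0,0.11],0],[[0,0,0.11],0],[[0,0,0.11],0]]'
python3 - <<'E'
from h import *
a=get_image("scene"); b=get_image("side")
c=np.hstack([cv2.resize(a[210:330,390:500],(440,480)),cv2.resize(b[130:240,370:455],(360,480))])
cv2.imwrite("pics/s2.png",c)
E
```

```text
time_s: 4.28
tool_pos: [0.5424, -0.405, 0.0949]
tool_rot: [0.404, 0.581, -0.404, 0.58]
ft_force: [0.3, -0.6, 0.2]
grip_width: 0.552
time_s: 4.65
tool_pos: [0.5426, -0.4051, 0.1042]
tool_rot: [0.404, 0.58, -0.404, 0.581]
ft_force: [0.2, -0.9, 0.1]
grip_width: 0.553
```

View pics/s2.png

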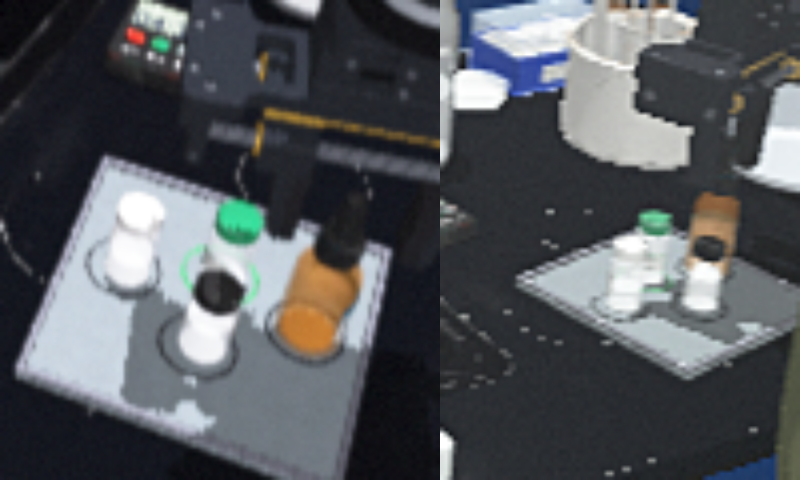

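The dropper is upright on its circle and the fingers are now level with the black top. The first grip was too low and caught the 33 mm shoulder.

```bash
python3 -m jog '[[[0,0,0],0],[[0,0,0],0],[[0,0,0],0],[[0,0,0],0],[[0,0,0],0],[[0,0,0],0]]' 1 15
python3 -m jog '[[[0,0,0.15],0],[[0,0,0.4],0],[[0,0,0.7],0],[[0,0,1],0],[[0,0,1],0]]'
```

```text
time_s: 5.5
tool_pos: [0.5425, -0.405, 0.1039]
tool_rot: [0.404, 0.581, -0.404, 0.581]
ft_force: [0.5, -0.4, -0.8]
grip_width: 0.228
time_s: 6.12
tool_pos: [0.5442, -0.4061, 0.1874]
tool_rot: [0.404, 0.578, -0.404, 0.583]
ft_force: [0.0, 0.7, -0.9]
grip_width: 0.229
```

```bash
python3 -m jog '[[[-0.1,0.4,0.5],0],[[-0.15,1,0.75],0]]' >/dev/null
for i in 1 2 3 4 5 6 7; do python3 -m jog '[[[-0.08,0.6,0],0],[[-0.15,1,0],0]]'|sed -n 2p; done
python3 -m jog '[[[-0.05,0.6,0],0],[[-0.1,1,0],0],[[-0.1,1,0],0],[[-0.1,1,0],0]]'
```

```text
tool_pos: [0.5182, -0.2422, 0.244]
tool_pos: [0.5059, -0.1625, 0.2437]
tool_pos: [0.4939, -0.0826, 0.2437]
tool_pos: [0.4819, -0.0027, 0.2438]
tool_pos: [0.4699, 0.0773, 0.2438]
tool_pos: [0.4579, 0.1573, 0.2438]
tool_pos: [0.4457, 0.2373, 0.2437]
time_s: 8.62
tool_pos: [0.4386, 0.3135, 0.2436]
tool_rot: [0.403, 0.58, -0.405, 0.581]
ft_force: [-0.5, -0.7, -0.4]
grip_width: 0.232
```

```bash
python3 -m jog '[[[0,0.16,-0.4],0],[[0,0.16,-0.8],0],[[0,0.16,-1],0],[[0,0.16,-1],0],[[0,0.16,-1],0]]'
```

```text
time_s: 9.25
tool_pos: [0.4393, 0.3276, 0.1649]
tool_rot: [0.404, 0.58, -0.403, 0.581]
ft_force: [-0.1, -0.3, 0.1]
grip_width: 0.227
```

```bash
python3 -m jog '[[[0,-0.02,-0.15],0],[[0,-0.02,-0.28],0],[[0,-0.02,-0.35],0],[[0,-0.02,-0.39],0],[[0,-0.02,-0.4],0],[[0,-0.02,-0.4],0]]'
python3 - <<'E'
from h import *
a=get_image("scene"); b=get_image("side")
c=np.hstack([cv2.resize(a[120:240,150:250],(400,480)),cv2.resize(b[180:300,160:260],(400,480))])
cv2.imwrite("pics/s3.png",c)
E
```

```text
time_s: 10.0
tool_pos: [0.4386, 0.3262, 0.1321]
tool_rot: [0.404, 0.581, -0.404, 0.581]
ft_force: [-0.5, -0.3, -0.2]
grip_width: 0.227
```

View pics/s3.png

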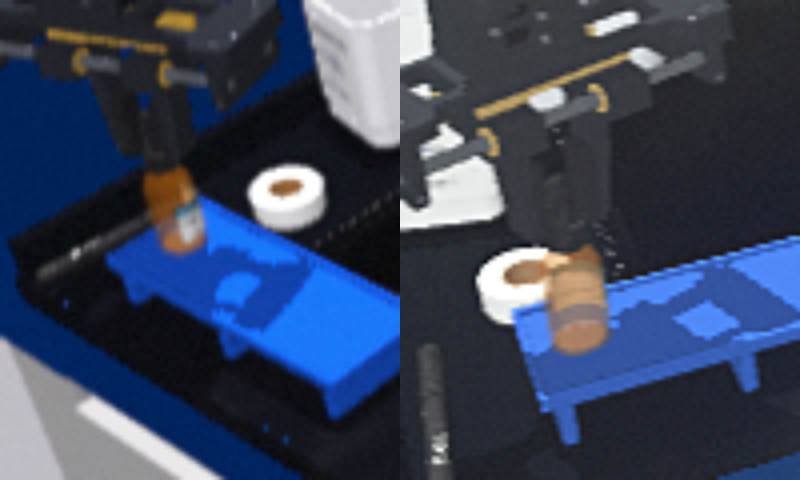

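The dropper is upright on the left end of the deck. I'll release it and go back for the black vial.

```bash
python3 -m jog '[[[0,0,-0.015],0],[[0,0,-0.015],0]]' | sed -n '2p;4p'
python3 -m jog '[[[0,0,-0],0],[[0,0,0],0],[[0,0,0],0],[[0,0,0],0]]' 0.45 
python3 -m jog '[[[0,0,0.3],0],[[0,0,0.7],0],[[0,0,1],0],[[0,0,1],0]]' >/dev/null
for i in 1 2 3 4 5 6 7 8; do python3 -m jog '[[[0.06,-0.6,0],0],[[0.095,-1,0],0]]'|sed -n 2p; done
python3 -m jog '[[[0,-0.6,0],0],[[0,-0.6,0],0],[[0,-0.6,0],0],[[0,-0.6,0],0]]'
```

```text
tool_pos: [0.4389, 0.3267, 0.1316]
ft_force: [-1.7, 0.1, 5.7]
time_s: 10.85
tool_pos: [0.4385, 0.3261, 0.1306]
tool_rot: [0.404, 0.581, -0.404, 0.581]
ft_force: [0.8, 0.6, 0.3]
grip_width: 0.552
tool_pos: [0.4456, 0.2439, 0.2096]
tool_pos: [0.4531, 0.1634, 0.2096]
tool_pos: [0.4606, 0.0836, 0.2096]
tool_pos: [0.4682, 0.0038, 0.2096]
tool_pos: [0.4758, -0.0762, 0.2096]
tool_pos: [0.4834, -0.1562, 0.2095]
tool_pos: [0.4909, -0.2361, 0.2094]
tool_pos: [0.4984, -0.3161, 0.2092]
time_s: 13.85
tool_pos: [0.4996, -0.3599, 0.2102]
tool_rot: [0.403, 0.582, -0.403, 0.581]
ft_force: [0.1, -0.3, -1.0]
grip_width: 0.548
```

```bash
python3 -m jog '[[[0,-0.05,-0.5],0],[[0,-0.05,-1],0],[[0,-0.05,-1],0],[[0,-0.05,-1],0],[[0,-0.05,-1],0]]'
```

```text
time_s: 14.48
tool_pos: [0.5005, -0.3662, 0.1326]
tool_rot: [0.404, 0.579, -0.403, 0.582]
ft_force: [-0.4, 0.1, -0.1]
grip_width: 0.554
```

```bash
python3 -m jog '[[[0,0.02,-0.3],0],[[0,0.02,-0.6],0],[[0,0.02,-0.9],0],[[0,0.02,-1],0],[[0,0.02,-1],0]]'
python3 -m jog '[[[0,0,-0.03],0],[[0,0,-0.03],0],[[0,0,-0.03],0],[[0,0,-0.03],0],[[0,0,-0.03],0],[[0,0,-0.03],0]]' 1 12
python3 -m jog '[[[0,0,0.15],0],[[0,0,0.4],0],[[0,0,0.7],0],[[0,0,1],0],[[0,0,1],0]]'
```

```text
time_s: 15.1
tool_pos: [0.4997, -0.3645, 0.0513]
tool_rot: [0.404, 0.58, -0.404, 0.581]
ft_force: [0.7, -0.6, 0.1]
grip_width: 0.546
time_s: 15.85
tool_pos: [0.4997, -0.3645, 0.0488]
tool_rot: [0.404, 0.58, -0.404, 0.581]
ft_force: [-0.4, -0.1, 6.0]
grip_width: 0.277
time_s: 16.48
tool_pos: [0.5006, -0.3651, 0.131]
tool_rot: [0.404, 0.579, -0.404, 0.582]
ft_force: [0.3, -0.5, -0.3]
grip_width: 0.279
```

```bash
python3 -m jog '[[[-0.05,0.4,0.4],0],[[-0.1,1,0.5],0]]' >/dev/null
for i in 1 2 3 4 5 6; do python3 -m jog '[[[-0.06,0.6,0],0],[[-0.105,1,0],0]]'|sed -n 2p; done
python3 -m jog '[[[-0.05,0.33,0],0],[[-0.05,0.33,0],0],[[-0.05,0.33,0],0],[[-0.05,0.33,0],0]]'
python3 - <<'E'
from h import *
a=get_image("scene"); b=get_image("side")
c=np.hstack([cv2.resize(a[130:250,160:260],(400,480)),cv2.resize(b[160:280,200:300],(400,480))])
cv2.imwrite("pics/s4.png",c)
E
```

```text
tool_pos: [0.4823, -0.2015, 0.1681]
tool_pos: [0.4739, -0.1218, 0.168]
tool_pos: [0.4655, -0.0419, 0.168]
tool_pos: [0.4571, 0.038, 0.168]
tool_pos: [0.4487, 0.118, 0.1679]
tool_pos: [0.4402, 0.1981, 0.1679]
time_s: 18.73
tool_pos: [0.4371, 0.2204, 0.1682]
tool_rot: [0.404, 0.58, -0.405, 0.58]
ft_force: [0.3, 0.4, -0.2]
grip_width: 0.28
```

View pics/s4.png

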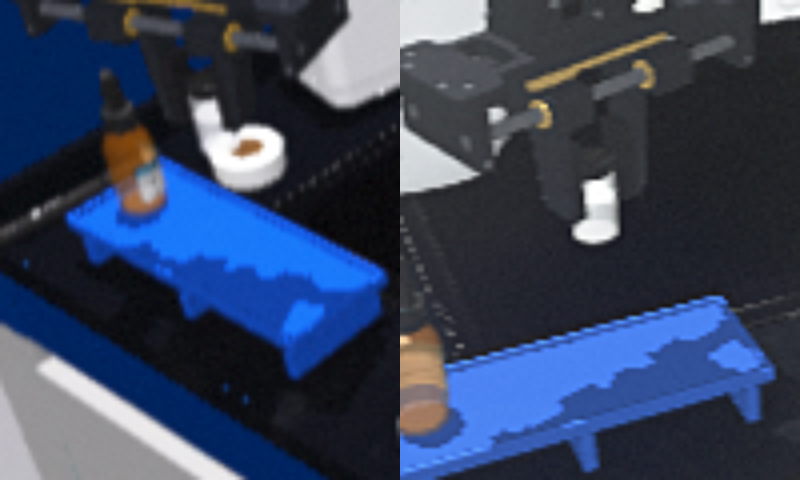

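The black vial hangs upright and the dropper stands well. To keep the gripper body clear of the dropper, I'll turn the jaws towards x before lowering.

```bash
python3 -m jog '[[[0,0,0],0.1],[[0,0,0],0.2],[[0,0,0],0.3],[[0,0,0],0.4],[[0,0,0],0.5],[[0,0,0],0.6],[[0,0,-0.3],0.6],[[0,0,-0.6],0.6],[[0,0,-0.8],0.6],[[0,0,-0.8],0.6],[[0,0,-0.8],0.6]]'
```

```text
time_s: 20.2
tool_pos: [0.4373, 0.222, 0.1048]
tool_rot: [0.096, 0.7, -0.096, 0.701]
ft_force: [-0.2, -0.8, -0.1]
grip_width: 0.283
```

```bash
python3 -m jog '[[[0,0,-0.15],0],[[0,0,-0.25],0],[[0,0,-0.32],0],[[0,0,-0.35],0],[[0,0,-0.35],0],[[0,0,-0.35],0]]'
```

```text
time_s: 20.95
tool_pos: [0.4368, 0.2221, 0.0765]
tool_rot: [0.096, 0.701, -0.096, 0.701]
ft_force: [-0.4, -0.2, 3.7]
grip_width: 0.279
```

```bash
python3 -m jog '[[[0,0,0],0],[[0,0,0],0],[[0,0,0],0],[[0,0,0],0]]' 0.45 | sed -n '4,5p'
python3 -m jog '[[[0,0,0.3],0],[[0,0,0.7],0],[[0,0,1],0],[[0,0,1],0]]' >/dev/null
for i in 1 2 3 4 5 6; do python3 -m jog '[[[0.09,-0.6,0],0],[[0.16,-1,0],0]]'|sed -n 2p; done
python3 -m jog '[[[0.12,-0.66,0],0],[[0.12,-0.66,0],0],[[0.12,-0.66,0],0],[[0.12,-0.66,0],0]]'
python3 - <<'E'
from h import *
a=get_image("scene"); b=get_image("wrist")
c=np.hstack([cv2.resize(a[120:240,150:250],(400,480)),cv2.resize(b[40:280,150:350],(400,480))])
cv2.imwrite("pics/s5.png",c)
E
```

```text
ft_force: [0.2, -0.4, -0.9]
grip_width: 0.549
tool_pos: [0.4492, 0.1401, 0.1554]
tool_pos: [0.462, 0.0596, 0.1553]
tool_pos: [0.4747, -0.0203, 0.1552]
tool_pos: [0.4875, -0.1003, 0.1551]
tool_pos: [0.5002, -0.1803, 0.155]
tool_pos: [0.5129, -0.2604, 0.1548]
time_s: 23.95
tool_pos: [0.5233, -0.3088, 0.1558]
tool_rot: [0.096, 0.701, -0.095, 0.7]
ft_force: [0.5, -0.4, 0.2]
grip_width: 0.553
```

View pics/s5.png

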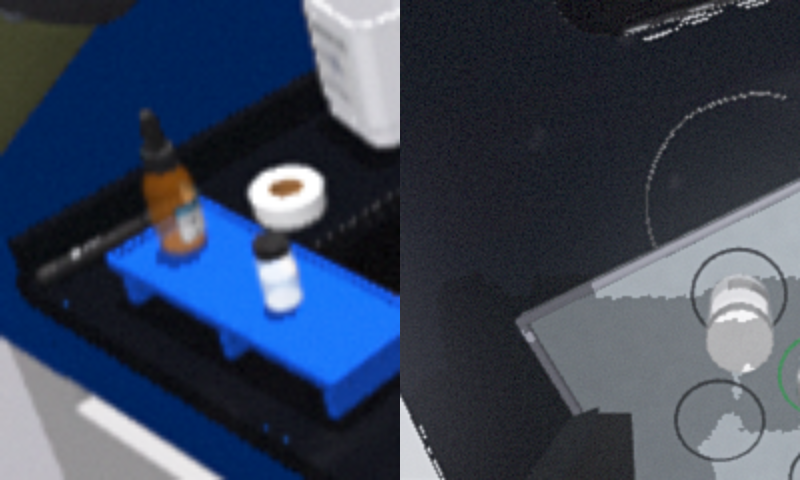

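The dropper and the black vial both stand on the deck. The white vial is below the jaws with its left circle clear.

```bash
python3 -m jog '[[[0,-0.02,-0.4],0],[[0,-0.02,-0.7],0],[[0,-0.02,-0.9],0],[[0,-0.02,-0.9],0],[[0,-0.02,-0.9],0]]'
python3 -m jog '[[[0,0,-0.2],0],[[0,0,-0.35],0],[[0,0,-0.45],0],[[0,0,-0.45],0],[[0,0,-0.45],0]]'
```

```text
time_s: 24.68
tool_pos: [0.524, -0.3123, 0.0851]
tool_rot: [0.096, 0.7, -0.096, 0.701]
ft_force: [0.0, 0.9, -0.2]
grip_width: 0.55
time_s: 25.3
tool_pos: [0.5235, -0.3123, 0.0485]
tool_rot: [0.096, 0.7, -0.096, 0.701]
ft_force: [0.7, 0.7, -0.0]
grip_width: 0.549
```

```bash
python3 -m jog '[[[0,0,0],0],[[0,0,0],0],[[0,0,0],0],[[0,0,0],0],[[0,0,0],0]]' 1 12 | tail -2
python3 -m jog '[[[0,0,0.15],0],[[0,0,0.4],0],[[0,0,0.7],0],[[0,0,1],0],[[0,0,1],0]]'|sed -n '2p;5p'
python3 -m jog '[[[-0.09,0.4,0.3],0],[[-0.17,1,0.4],0]]' >/dev/null
for i in 1 2 3 4; do python3 -m jog '[[[-0.1,0.6,0],0],[[-0.18,1,0],0]]'|sed -n 2p; done
python3 -m jog '[[[-0.1,0.5,0],0],[[-0.16,0.9,0],0],[[-0.16,0.9,0],0],[[-0.16,0.9,0],0],[[-0.16,0.9,0],0]]'
python3 -m jog '[[[0,0,-0.3],0],[[0,0,-0.6],0],[[0,0,-0.7],0],[[0,0,-0.7],0],[[0,0,-0.7],0]]'
```

```text
ft_force: [0.1, -0.3, 1.0]
grip_width: 0.281
tool_pos: [0.5248, -0.3129, 0.1311]
grip_width: 0.281
tool_pos: [0.4947, -0.1497, 0.1603]
tool_pos: [0.4803, -0.0699, 0.1601]
tool_pos: [0.4659, 0.01, 0.1601]
tool_pos: [0.4515, 0.0901, 0.1601]
time_s: 28.42
tool_pos: [0.4394, 0.1581, 0.1602]
tool_rot: [0.096, 0.701, -0.097, 0.7]
ft_force: [0.3, -0.6, -0.7]
grip_width: 0.276
time_s: 29.05
tool_pos: [0.4398, 0.1596, 0.105]
tool_rot: [0.096, 0.7, -0.096, 0.701]
ft_force: [-0.4, -0.5, -0.6]
grip_width: 0.281
```

```bash
python3 -m jog '[[[0,0,-0.15],0],[[0,0,-0.25],0],[[0,0,-0.32],0],[[0,0,-0.35],0],[[0,0,-0.355],0],[[0,0,-0.355],0]]'
python3 -m jog '[[[0,0,0],0],[[0,0,0],0],[[0,0,0],0],[[0,0,0],0]]' 0.45 | sed -n '2p;4,5p'
python3 -m jog '[[[0,0,0.3],0],[[0,0,0.7],0],[[0,0,1],0],[[0,0,1],0]]' >/dev/null
for i in 1 2 3 4 5 6; do python3 -m jog '[[[0.13,-0.6,0],-0.06],[[0.22,-1,0],-0.1]]'|sed -n 2p; done
python3 -m jog '[[[0.05,-0.43,0],0],[[0.05,-0.43,0],0],[[0.05,-0.43,0],0],[[0.05,-0.43,0],0]]'
python3 - <<'E'
from h import *
P=camera_params("wrist");a=get_image("scene"); b=get_image("wrist")
h=hsv(b); g=(abs(h[...,0]-75)<12)&(h[...,1]>100); print(sorted(blobs(g)[0])[-2:],proj("wrist",(.5497,-.3549,.056),P))
c=np.hstack([cv2.resize(a[140:240,170:270],(400,400)),cv2.resize(b,(640,400))[:,:400]])
cv2.imwrite("pics/s6.png",c)
E
```

```text
time_s: 29.8
tool_pos: [0.4392, 0.1596, 0.0763]
tool_rot: [0.096, 0.7, -0.096, 0.701]
ft_force: [-1.2, -0.8, 5.9]
grip_width: 0.28
tool_pos: [0.4394, 0.1597, 0.0759]
ft_force: [0.1, -0.7, -0.9]
grip_width: 0.55
tool_pos: [0.4566, 0.0778, 0.155]
tool_pos: [0.4741, -0.0028, 0.1548]
tool_pos: [0.4917, -0.0828, 0.1548]
tool_pos: [0.5092, -0.1629, 0.1546]
tool_pos: [0.5267, -0.2429, 0.1545]
tool_pos: [0.5442, -0.3229, 0.1543]
time_s: 32.8
tool_pos: [0.5491, -0.3527, 0.1555]
tool_rot: [0.403, 0.582, -0.403, 0.581]
ft_force: [-0.1, -0.8, 0.2]
grip_width: 0.55
[(np.int32(120), [295, 163, 48, 40], [317.9, 177.9]), (np.int32(838), [305, 189, 33, 34], [320.6, 205.4])] [320.77922886 207.11301983]
```

View pics/s6.png

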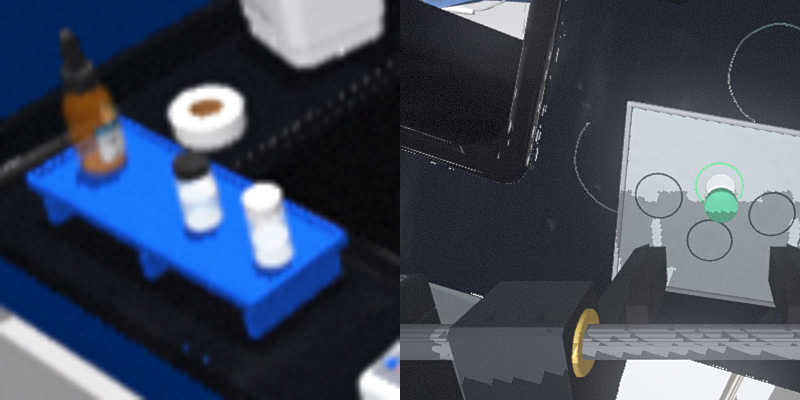

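All three stand upright on the deck, and the tray shows the green cap at (321,205) with three empty circles at about (259,195), (309,240) and (372,214). I'll measure those circles and grip the green vial.

```bash
python3 - <<'E'
from h import *
P=camera_params("wrist")
for n,p in dict(left=(258.5,195),front=(309.5,240.5),right=(372,213.5)).items(): print(n,ray("wrist",p,.006,P)[:2].round(4))
E
python3 -m jog '[[[0,-0.01,-0.4],0],[[0,-0.01,-0.7],0],[[0,-0.01,-0.9],0],[[0,-0.01,-0.9],0],[[0,-0.01,-0.9],0]]'
python3 -m jog '[[[0,0,-0.2],0],[[0,0,-0.35],0],[[0,0,-0.45],0],[[0,0,-0.45],0],[[0,0,-0.45],0]]'
python3 -m jog '[[[0,0,0],0],[[0,0,0],0],[[0,0,0],0],[[0,0,0],0],[[0,0,0],0]]' 1 12 | tail -2
python3 -m jog '[[[0,0,0.15],0],[[0,0,0.4],0],[[0,0,0.7],0],[[0,0,1],0],[[0,0,1],0]]'|sed -n '2p;5p'
```

```text
left [ 0.5246 -0.3104]
front [ 0.5005 -0.3642]
right [ 0.5425 -0.4049]
time_s: 33.52
tool_pos: [0.5496, -0.3556, 0.0848]
tool_rot: [0.404, 0.58, -0.403, 0.581]
ft_force: [0.2, -0.8, 0.3]
grip_width: 0.547
time_s: 34.15
tool_pos: [0.5492, -0.3555, 0.0481]
tool_rot: [0.404, 0.58, -0.404, 0.581]
ft_force: [-0.1, 0.0, 0.3]
grip_width: 0.549
ft_force: [-0.4, 0.9, 2.1]
grip_width: 0.274
tool_pos: [0.5506, -0.3564, 0.1311]
grip_width: 0.279
```

```bash
python3 -m jog '[[[-0.2,0.4,0.5],0],[[-0.38,1,0.9],0],[[-0.38,1,0.9],0]]' >/dev/null
for i in 1 2; do python3 -m jog '[[[-0.2,0.6,0],0],[[-0.38,1,0],0]]'|sed -n 2p; done
python3 -m jog '[[[-0.15,0.5,0],0],[[-0.31,0.88,0],0],[[-0.31,0.88,0],0],[[-0.31,0.88,0],0],[[-0.31,0.88,0],0]]'
python3 - <<'E'
from h import *
P=camera_params("wrist"); b=get_image("wrist"); s=get_image("side"); cv2.imwrite("pics/side7.png",s)
print(proj("wrist",(.4334,-.045,.042),P), proj("side",(.4334,-.045,.042)))
c=np.hstack([b[:, 100:500],cv2.resize(s[190:270,300:380],(400,400))])
cv2.imwrite("pics/s7.png",c)
import pickle;pickle.dump(P,open("w7.pkl","wb")); print(state()["tool_pos"])
E
```

```text
tool_pos: [0.4875, -0.1943, 0.1992]
tool_pos: [0.4571, -0.1141, 0.1993]
time_s: 36.9
tool_pos: [0.4335, -0.0464, 0.1997]
tool_rot: [0.404, 0.58, -0.404, 0.58]
ft_force: [-0.1, -0.6, 0.1]
grip_width: 0.278
[315.46039125 182.57458451] [352.93306189 224.61306634]
[ 0.43324639 -0.04611038  0.19979326]
```

View pics/s7.png

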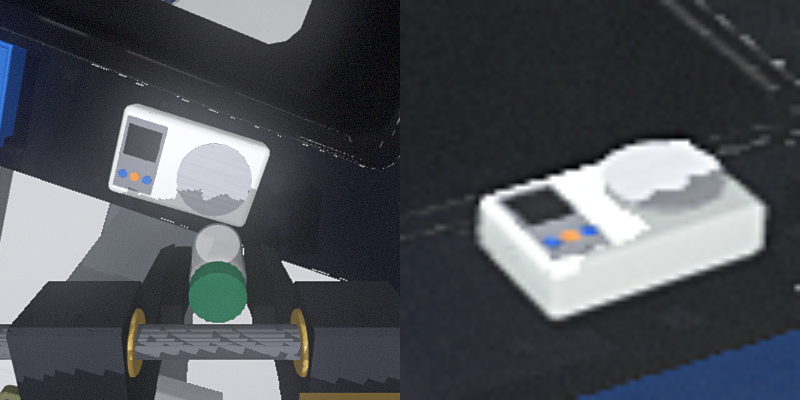

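The wrist view puts the pan centre at (314.5,179.5) and the side view at (352.8,225), both close to prediction. The vial hangs upright.

```bash
python3 - <<'E'
from h import *;import pickle
P=pickle.load(open("w7.pkl","rb"));print(ray("wrist",(314.5,179.5),.042,P),ray("side",(352.8,225),.042))
E
python3 -m jog '[[[0.015,0.01,-0.4],0],[[0.015,0.01,-0.7],0],[[0.015,0.01,-0.9],0],[[0.015,0.01,-1],0],[[0.015,0.01,-1],0]]'
```

```text
[ 0.43563927 -0.04331953  0.042     ] [ 0.43196881 -0.0437596   0.042     ]
time_s: 37.62
tool_pos: [0.4341, -0.0445, 0.1197]
tool_rot: [0.404, 0.581, -0.404, 0.58]
ft_force: [-0.3, -0.2, -0.5]
grip_width: 0.275
```

```bash
python3 -m jog '[[[0,0,-0.2],0],[[0,0,-0.34],0],[[0,0,-0.41],0],[[0,0,-0.43],0],[[0,0,-0.44],0],[[0,0,-0.44],0]]'
```

```text
time_s: 38.38
tool_pos: [0.4343, -0.0443, 0.085]
tool_rot: [0.404, 0.58, -0.404, 0.581]
ft_force: [0.5, -0.2, -0.2]
grip_width: 0.274
```

```bash
python3 -m jog '[[[0,0,-0.01],0],[[0,0,-0.015],0],[[0,0,-0.015],0]]'
```

```text
time_s: 38.75
tool_pos: [0.4343, -0.0443, 0.084]
tool_rot: [0.404, 0.58, -0.403, 0.581]
ft_force: [-0.7, 1.0, 6.2]
grip_width: 0.283
```

```bash
python3 -m jog '[[[0,0,0],0],[[0,0,0],0],[[0,0,0],0],[[0,0,0],0]]' 0.45 | sed -n '2p;4,5p'
python3 -m jog '[[[0,0,0.3],0],[[0,0,0.7],0],[[0,0,1],0],[[0,0,1],0]]' >/dev/null
for i in 1 2; do python3 -m jog '[[[0,0.6,0],0],[[0.02,1,0],0]]'|sed -n 2p; done
python3 -m jog '[[[0,0.55,0],0],[[0.025,0.55,0],0],[[0.025,0.55,0],0],[[0.025,0.55,0],0]]'
python3 - <<'E'
from h import *
a=get_image("scene"); s=get_image("side"); cv2.imwrite("pics/scene8.png",a); cv2.imwrite("pics/side8.png",s)
c=np.hstack([cv2.resize(a[190:270,250:330],(400,400)),cv2.resize(s[180:260,305:385],(400,400))])
cv2.imwrite("pics/s8.png",c)
E
```

```text
tool_pos: [0.4341, -0.0443, 0.0835]
ft_force: [0.4, 0.4, 0.3]
grip_width: 0.553
tool_pos: [0.4354, 0.0371, 0.1627]
tool_pos: [0.4367, 0.1179, 0.1625]
time_s: 40.75
tool_pos: [0.4391, 0.158, 0.1631]
tool_rot: [0.404, 0.58, -0.405, 0.58]
ft_force: [-0.6, -0.1, -0.2]
grip_width: 0.549
```

View pics/s8.png

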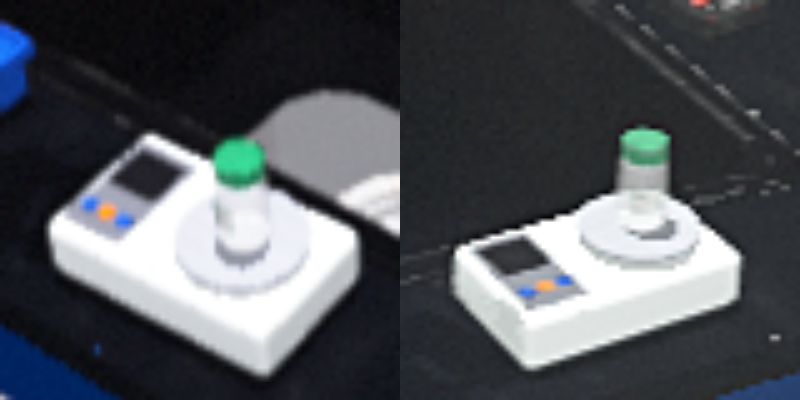

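The green vial stands upright on the middle of the pan in both views. Next is the return of the white vial.

```bash
python3 -m jog '[[[0,0,-0.4],0],[[0,0,-0.7],0],[[0,0,-0.9],0],[[0,0,-1],0],[[0,0,-1],0],[[0,0,-1],0]]'
python3 -m jog '[[[0,0,-0.06],0],[[0,0,-0.08],0],[[0,0,-0.08],0]]'|sed -n 2p
python3 -m jog '[[[0,0,0],0],[[0,0,0],0],[[0,0,0],0],[[0,0,0],0],[[0,0,0],0]]' 1 12
python3 -m jog '[[[0,0,0.15],0],[[0,0,0.4],0],[[0,0,0.7],0],[[0,0,1],0],[[0,0,1],0]]'|sed -n '2p;5p'
```

```text
time_s: 41.6
tool_pos: [0.4397, 0.1597, 0.0841]
tool_rot: [0.404, 0.58, -0.403, 0.581]
ft_force: [0.1, -0.1, -0.7]
grip_width: 0.548
tool_pos: [0.4393, 0.1597, 0.0771]
time_s: 42.6
tool_pos: [0.4394, 0.1597, 0.0772]
tool_rot: [0.404, 0.581, -0.404, 0.581]
ft_force: [-0.1, 1.1, 0.4]
grip_width: 0.278
tool_pos: [0.4403, 0.16, 0.1591]
grip_width: 0.28
```

```bash
python3 -m jog '[[[0.1,-0.4,0.4],0],[[0.18,-1,0.5],0]]' >/dev/null
for i in 1 2 3 4; do python3 -m jog '[[[0.1,-0.6,0],0],[[0.18,-1,0],0]]'|sed -n 2p; done
python3 -m jog '[[[0.1,-0.5,0],0],[[0.16,-0.87,0],0],[[0.16,-0.87,0],0],[[0.16,-0.87,0],0],[[0.16,-0.87,0],0]]'
python3 -m jog '[[[0,0,-0.4],0],[[0,0,-0.7],0],[[0,0,-1],0],[[0,0,-1],0],[[0,0,-1],0]]'
```

```text
tool_pos: [0.4677, -0.0029, 0.1968]
tool_pos: [0.482, -0.0827, 0.1965]
tool_pos: [0.4963, -0.1628, 0.1964]
tool_pos: [0.5106, -0.2428, 0.1963]
time_s: 45.1
tool_pos: [0.5242, -0.3079, 0.197]
tool_rot: [0.403, 0.582, -0.403, 0.581]
ft_force: [0.6, -1.1, 0.3]
grip_width: 0.28
time_s: 45.72
tool_pos: [0.5248, -0.3094, 0.118]
tool_rot: [0.403, 0.58, -0.403, 0.581]
ft_force: [-0.3, 0.2, -0.5]
grip_width: 0.283
```

```bash
python3 -m jog '[[[-0.005,-0.015,-0.3],0],[[-0.005,-0.015,-0.55],0],[[-0.005,-0.015,-0.72],0],[[-0.005,-0.015,-0.8],0],[[-0.005,-0.015,-0.84],0],[[-0.005,-0.015,-0.84],0],[[-0.005,-0.015,-0.84],0]]'
```

```text
time_s: 46.6
tool_pos: [0.5241, -0.3112, 0.0504]
tool_rot: [0.404, 0.58, -0.404, 0.581]
ft_force: [0.6, -0.3, -1.4]
grip_width: 0.276
```

```bash
python3 -m jog '[[[0,0,-0.012],0],[[0,0,-0.015],0],[[0,0,-0.015],0]]'
```

```text
time_s: 46.98
tool_pos: [0.524, -0.3112, 0.0491]
tool_rot: [0.404, 0.58, -0.404, 0.581]
ft_force: [-0.9, 0.3, 3.8]
grip_width: 0.28
```

```bash
python3 -m jog '[[[0,0,0],0],[[0,0,0],0],[[0,0,0],0],[[0,0,0],0]]' 0.45 | sed -n '2p;4,5p'
python3 -m jog '[[[0,0,0.3],0],[[0,0,0.7],0],[[0,0,1],0],[[0,0,1],0]]' >/dev/null
python3 -m jog '[[[-0.1,0.4,0.4],0.06],[[-0.17,1,0.6],0.1]]' >/dev/null
for i in 1 2 3 4 5; do python3 -m jog '[[[-0.1,0.6,0],0.06],[[-0.17,1,0],0.1]]'|sed -n 2p; done
python3 -m jog '[[[-0.07,0.5,0],0],[[-0.07,0.66,0],0],[[-0.07,0.66,0],0],[[-0.07,0.66,0],0]]'
```

```text
tool_pos: [0.5237, -0.3111, 0.0486]
ft_force: [-0.7, -0.4, 0.1]
grip_width: 0.55
tool_pos: [0.4956, -0.1484, 0.176]
tool_pos: [0.4819, -0.0687, 0.1758]
tool_pos: [0.4683, 0.0112, 0.1758]
tool_pos: [0.4548, 0.0911, 0.1759]
tool_pos: [0.4412, 0.1712, 0.1758]
time_s: 49.98
tool_pos: [0.4367, 0.2195, 0.1763]
tool_rot: [0.096, 0.701, -0.098, 0.7]
ft_force: [-0.8, -0.1, 0.3]
grip_width: 0.549
```

```bash
python3 -m jog '[[[0,0.01,-0.4],0],[[0,0.01,-0.7],0],[[0,0.01,-0.9],0],[[0,0.01,-1],0],[[0,0.01,-1],0],[[0,0.01,-1],0]]'|sed -n 2p
python3 -m jog '[[[0,0,-0.15],0],[[0,0,-0.24],0],[[0,0,-0.24],0],[[0,0,-0.24],0]]'|sed -n 2,4p
python3 -m jog '[[[0,0,0],0],[[0,0,0],0],[[0,0,0],0],[[0,0,0],0],[[0,0,0],0]]' 1 12
python3 -m jog '[[[0,0,0.15],0],[[0,0,0.4],0],[[0,0,0.7],0],[[0,0,1],0],[[0,0,1],0]]'|sed -n '2p;5p'
```

```text
tool_pos: [0.437, 0.2223, 0.0973]
tool_pos: [0.4365, 0.2226, 0.0775]
tool_rot: [0.096, 0.701, -0.096, 0.701]
ft_force: [0.0, -0.0, 0.1]
time_s: 51.85
tool_pos: [0.4366, 0.2226, 0.0777]
tool_rot: [0.096, 0.7, -0.096, 0.701]
ft_force: [-0.6, -0.2, 1.1]
grip_width: 0.275
tool_pos: [0.4374, 0.2229, 0.1594]
grip_width: 0.28
```

```bash
python3 -m jog '[[[0.05,-0.4,0.4],-0.06],[[0.11,-1,0.5],-0.1]]' >/dev/null
for i in 1 2 3 4 5; do python3 -m jog '[[[0.06,-0.6,0],-0.06],[[0.11,-1,0],-0.1]]'|sed -n 2p; done
python3 -m jog '[[[0.06,-0.6,0],0],[[0.11,-1,0],0]]'|sed -n 2p
python3 -m jog '[[[0.03,-0.33,0],0],[[0.03,-0.33,0],0],[[0.03,-0.33,0],0],[[0.03,-0.33,0],0]]'|sed -n 2,3p
python3 -m jog '[[[0,0,-0.4],0],[[0,0,-0.7],0],[[0,0,-1],0],[[0,0,-1],0],[[0,0,-1],0]]'
```

```text
tool_pos: [0.4536, 0.0598, 0.1972]
tool_pos: [0.4623, -0.0199, 0.197]
tool_pos: [0.4711, -0.0999, 0.1969]
tool_pos: [0.4798, -0.1799, 0.1969]
tool_pos: [0.4885, -0.2599, 0.1968]
tool_pos: [0.4972, -0.3399, 0.1966]
tool_pos: [0.5008, -0.362, 0.1974]
tool_rot: [0.403, 0.581, -0.403, 0.581]
time_s: 55.35
tool_pos: [0.5012, -0.3635, 0.1184]
tool_rot: [0.404, 0.58, -0.403, 0.581]
ft_force: [-0.4, -0.6, 0.5]
grip_width: 0.279
```

```bash
python3 -m jog '[[[0,0,-0.3],0],[[0,0,-0.55],0],[[0,0,-0.72],0],[[0,0,-0.8],0],[[0,0,-0.845],0],[[0,0,-0.845],0],[[0,0,-0.845],0]]'
```

```text
time_s: 56.22
tool_pos: [0.5008, -0.364, 0.0504]
tool_rot: [0.404, 0.58, -0.404, 0.581]
ft_force: [-0.4, -0.0, -0.3]
grip_width: 0.28
```

```bash
python3 -m jog '[[[0,0,-0.01],0],[[0,0,-0.012],0],[[0,0,-0.012],0]]'
```

```text
time_s: 56.6
tool_pos: [0.5008, -0.364, 0.0497]
tool_rot: [0.404, 0.58, -0.404, 0.581]
ft_force: [-1.0, 0.9, 4.7]
grip_width: 0.28
```

```bash
python3 -m jog '[[[0,0,0],0],[[0,0,0],0],[[0,0,0],0],[[0,0,0],0]]' 0.45 | sed -n '2p;4,5p'
python3 -m jog '[[[0,0,0.3],0],[[0,0,0.7],0],[[0,0,1],0],[[0,0,1],0]]' >/dev/null
python3 -m jog '[[[-0.05,0.4,0.5],0],[[-0.09,1,1],0]]' >/dev/null
for i in 1 2 3 4 5 6 7; do python3 -m jog '[[[-0.06,0.6,0],0],[[-0.09,1,0],0]]'|sed -n 2p; done
python3 -m jog '[[[-0.05,0.5,0],0],[[-0.06,0.63,0],0],[[-0.06,0.63,0],0],[[-0.06,0.63,0],0]]'
python3 - <<'E'
from h import *
a=get_image("scene"); s=get_image("side"); cv2.imwrite("pics/scene9.png",a)
c=np.hstack([cv2.resize(a[240:340,385:485],(400,400)),cv2.resize(s[170:270,170:270],(400,400))])
cv2.imwrite("pics/s9.png",c)
E
```

```text
tool_pos: [0.5005, -0.3639, 0.0489]
ft_force: [0.3, 0.1, -0.6]
grip_width: 0.549
tool_pos: [0.4855, -0.2013, 0.2085]
tool_pos: [0.478, -0.1215, 0.2079]
tool_pos: [0.4708, -0.0417, 0.208]
tool_pos: [0.4637, 0.0383, 0.208]
tool_pos: [0.4565, 0.1183, 0.208]
tool_pos: [0.4492, 0.1983, 0.2079]
tool_pos: [0.4419, 0.2783, 0.2078]
time_s: 60.1
tool_pos: [0.4385, 0.3242, 0.2085]
tool_rot: [0.404, 0.58, -0.405, 0.58]
ft_force: [-0.2, 0.5, 0.3]
grip_width: 0.547
```

View pics/s9.png

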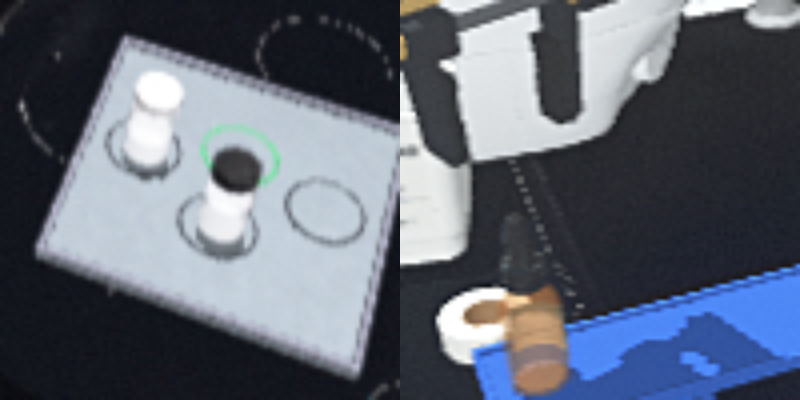

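White is back on the left circle, black on the front circle, and the right circle is empty. The dropper stands below the open jaws.

```bash
python3 -m jog '[[[0,0,-0.4],0],[[0,0,-0.7],0],[[0,0,-0.9],0],[[0,0,-0.96],0],[[0,0,-0.96],0],[[0,0,-0.96],0]]'|sed -n 2p
python3 -m jog '[[[0,0,0],0],[[0,0,0],0],[[0,0,0],0],[[0,0,0],0],[[0,0,0],0],[[0,0,0],0]]' 1 15
python3 -m jog '[[[0,0,0.15],0],[[0,0,0.4],0],[[0,0,0.7],0],[[0,0,1],0],[[0,0,1],0]]'|sed -n '2p;5p'
```

```text
tool_pos: [0.4386, 0.3267, 0.1329]
time_s: 61.7
tool_pos: [0.4382, 0.3266, 0.1323]
tool_rot: [0.404, 0.581, -0.404, 0.581]
ft_force: [0.1, 0.2, 2.3]
grip_width: 0.23
tool_pos: [0.4391, 0.3271, 0.214]
grip_width: 0.232
```

```bash
python3 -m jog '[[[0.05,-0.4,0.4],0],[[0.14,-1,0.5],0]]' >/dev/null
for i in 1 2 3 4 5 6 7 ; do python3 -m jog '[[[0.09,-0.6,0],0],[[0.14,-1,0],0]]'|sed -n 2p; done
python3 -m jog '[[[0.1,-0.6,0],0],[[0.17,-1,0],0],[[0.17,-1,0],0]]'|sed -n 2p
python3 -m jog '[[[0,-0.13,0],0],[[0,-0.13,0],0],[[0,-0.13,0],0]]'|sed -n 2p
python3 -m jog '[[[0,0,-0.4],0],[[0,0,-0.7],0],[[0,0,-1],0],[[0,0,-1],0],[[0,0,-1],0]]'
```

```text
tool_pos: [0.4602, 0.1635, 0.2514]
tool_pos: [0.4713, 0.0838, 0.2513]
tool_pos: [0.4824, 0.0039, 0.2513]
tool_pos: [0.4936, -0.076, 0.2512]
tool_pos: [0.5047, -0.156, 0.2511]
tool_pos: [0.5158, -0.236, 0.251]
tool_pos: [0.5269, -0.3159, 0.2508]
tool_pos: [0.5397, -0.3967, 0.2503]
tool_pos: [0.5416, -0.4029, 0.2522]
time_s: 65.7
tool_pos: [0.5421, -0.4038, 0.1732]
tool_rot: [0.404, 0.58, -0.403, 0.581]
ft_force: [-1.0, -0.2, 0.3]
grip_width: 0.227
```

```bash
python3 -m jog '[[[0,-0.01,-0.3],0],[[0,-0.01,-0.55],0],[[0,-0.01,-0.72],0],[[0,-0.01,-0.8],0],[[0,-0.01,-0.845],0],[[0,-0.01,-0.845],0],[[0,-0.01,-0.845],0]]'
python3 -m jog '[[[0,0,-0.01],0],[[0,0,-0.015],0],[[0,0,-0.015],0]]'
```

```text
time_s: 66.58
tool_pos: [0.5416, -0.4049, 0.105]
tool_rot: [0.404, 0.58, -0.404, 0.581]
ft_force: [0.4, -0.9, -0.6]
grip_width: 0.224
time_s: 66.95
tool_pos: [0.5418, -0.405, 0.1043]
tool_rot: [0.404, 0.58, -0.404, 0.581]
ft_force: [-0.6, 1.1, 5.4]
grip_width: 0.23
```

```bash
python3 -m jog '[[[0,0,0],0],[[0,0,0],0],[[0,0,0],0],[[0,0,0],0]]' 0.45 | sed -n '2p;4,5p'
python3 -m jog '[[[0,0,0.3],0],[[0,0,0.7],0],[[0,0,1],0],[[0,0,1],0]]' >/dev/null
python3 -m jog '[[[0,0,0.5],0],[[0,0,1],0],[[0,0,1],0],[[0,0,1],0]]' |sed -n 2p
python3 - <<'E'
from h import *
P=camera_params("wrist");w=get_image("wrist")
a=get_image("scene")
c=np.hstack([cv2.resize(a[240:340,395:495],(400,400)),w[20:420,150:550][:400]if 0 else cv2.resize(w[40:240,150:400],(400,320),interpolation=cv2.INTER_CUBIC)[:, :].copy().repeat(1,0) if 0 else cv2.resize(w[40:240,170:370],(400,400))])
cv2.imwrite("pics/s10.png",c); cv2.imwrite("pics/scene10.png",a)
for n in ("tape","timer"):
    p=dict(tape=(slice(155,185),slice(205,240)),timer=(slice(203,235),slice(412,450)))[n]
    print(n,cv2.absdiff(a[p],cv2.imread("pics/scene0.png")[p]).mean())
E
```

```text
tool_pos: [0.5413, -0.4047, 0.1032]
ft_force: [0.2, 0.7, 0.2]
grip_width: 0.551
tool_pos: [0.5405, -0.4042, 0.2614]
tape 1.899047619047619
timer 2.016173245614035
```

View pics/s10.png

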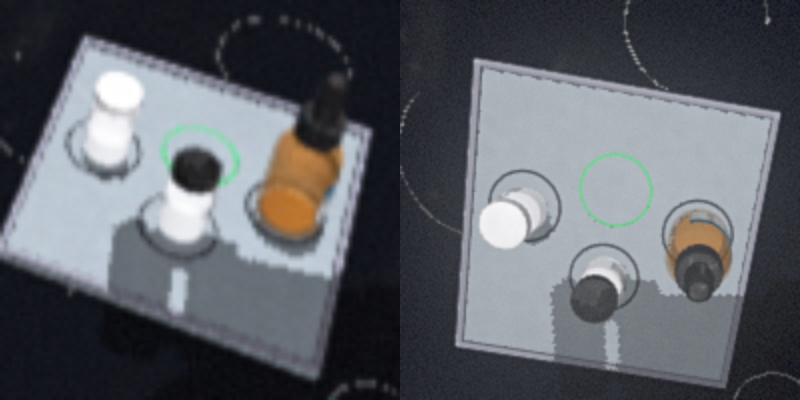

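All three stand upright on their own circles: white left, black front, dropper right. The tape roll and timer crops match the start picture.

Run:
```python
from h import *
a,b=cv2.imread("pics/scene10.png"),cv2.imread("pics/scene8.png"); print("balance diff",cv2.absdiff(a,b)[205:270,255:330].mean())
print(state()["time_s"],np.abs(state()["dq"]).max()); job_done()
```

```text
balance diff 3.1764102564102563
68.55 0.007420010919421256
the job is handed in; nothing more can be done
```

The job is done and handed in at 68.6 s of the 136 s allowed. I moved the dropper bottle, black-capped vial and white-capped vial to the blue stand, then stood the green-capped vial on the balance pan. White then went back to the left circle, black to the front and the dropper to the right.

**Final checks:**
- **Tray:** the last scene and wrist pictures show all three standing upright on their own circles.
- **Green vial:** pictures taken right after release show it upright on the middle of the pan. After that I only compared camera crops. The mean difference was 3.2 grey levels, a little above the 2 or so for the still objects, and I did not view it again.
- **Timer and tape roll:** both look unmoved; the crops differ from the start picture by only about 2 grey levels.

**What went wrong or disagreed:**
- My first grip on the dropper was too low and caught its shoulder, at 32 mm instead of about 20 mm. I let go, raised the gripper 9 mm and gripped again; the bottle stayed upright on its circle.
- The camera estimates of the pan centre differed by up to about 4 mm, so I aimed at roughly their average.

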